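# Shut down the pan's heater and slide the pan to the cold station

### The arm

A 7-joint arm with a two-finger parallel gripper is mounted at the origin on the work surface. World frame = base frame: x ahead of the robot, y to its left, z up, the work surface at z = 0. Lengths are in mm, angles in rad, forces in N, time in s.
With the tool pointing down it reaches from about 425 to 925 mm from the base axis. Payload 6.8 kg.
Tool frame: the origin (TCP) lies midway between the tips of the shut fingers; the grasp point (between the pads) lies 19 mm behind it (arm.grip_depth is the distance from the TCP to the grasp point, in mm); z points along the fingers, y is the line along which they close (so a half turn about z gives the same grasp; the last joint's range is limited). The gripper opens to 88 mm and grips with 3 to 60 N. Pads are 20 mm wide; open, the fingers measure 115 mm over their backs; the gripper's body (75 mm by 178 mm) begins 61 mm behind the grasp point.
Start: joints at [-1.43, 0.477, 0.022, 1.555, -0.011, 1.109, -0.083], TCP at [166.208, 654.234, 222.664] pointing down, gripper open.
Joint ranges: [-2.96, 2.96], [-0.34, 2.1], [-1.41, 1.46], [0.24, 2.44], [-1.37, 4.51], [0.17, 1.92], [-2.96, 2.96]. Speed limits (rad/s): [2.39, 2.39, 3.14, 3.14, 3.14, 3.14, 3.14].

### API

Orientations are given as a rotation vector (axis times angle).
In Python, from rig import arm gives the robot as it stands. The module is installed in compiled form; this text tells all that it offers.
- The arm moves only by the tool servo_tool, never from a script. Its argument "motion" is a list of rows, each an object of numbers: "tx", "ty", "tz": the shift along the world's x, y, z as a fraction of full scale; "spin": the turn about the world's z as a fraction of full scale. A call has 1 to 10 rows; each row shifts and turns the commanded pose from where the row before left it; what a row does not reach is not made up. Full scale, the value 1, is 1 m for a shift and pi rad for a turn. A row lasts 1/12 s, in which the tool goes at most 41.7 mm and 7.16 degrees, less where a joint would pass 70% of its speed; a pose out of reach is approached as far as the arm can. A call with a number of a shift or a turn outside -1 to 1 is refused whole. A call with a gripper value outside its range is refused whole. "grip" is the opening, from 0 (shut) to 1 (fully open), set as the call begins (left out, the last holds). The fingers move at their own pace and stop on an object; "grip_force" is the grip in N (left out, the last holds). Time passes only in rows, so rows that do not move let the fingers close. It gives the time, the measured TCP pose, the force, the opening and the grip force at its end, in the units of the state.
- arm.state(): the state, without advancing time (a new reading comes with each control period).
- arm.snapshot(name): name is "scene" or "top"; returns a dict with "color" (400x640x3 uint8, blue, green, red), "range_z" (400x640 float32, mm along the optical axis (not along the pixel's ray), 0 where there is no reading), "mtx" (3x3 intrinsics, pixels), "extrinsics" (4x4, takes a point from camera to world coordinates). Camera axes: x right, y up, looking along -z (the intrinsics and any distortion apply to the point x, -y, -z); pixel columns grow to the right and rows downward; lengths in mm; the calibration is good to about 2 mm. A picture is of the moment at which its call begins.
- arm.sign_off(): hands the job in; it is judged then, once.
The state is a dict: "clock": time; "q": joint angles; "dq": joint speeds; "tau": joint torques, N m; "tcp_pos": TCP position; "tcp_rot": TCP orientation; "wrist_force": force on the tool from outside, world axes, zero at the start; "wrist_torque": the same for the moment, N m; "width": finger opening in mm; "gripper_force": force on a finger pad.
Only numpy, scipy, OpenCV 4.12 (cv2) and the standard library are available. Lean on these libraries where they do the work, as an engineer would, in place of code of your own. Each camera call takes 0.05 s, during which the arm holds its last target. There are 200 camera calls.

### The job

The lidded pan stands on one of the heater's three stations and its heater is on. First switch that station's lever fully off, towards the robot, while the pan still stands there; then, without lifting or tipping it, slide the pan along the flat top to the station whose lever was already off at the start, so that it ends wholly inside that circle. Leave the other two levers as they are, since the empty station that is on must go on preheating, and do not disturb the other things around.

Things in the scene. Friction and masses are not known exactly. Their poses are not given: they have to be found in the camera images.
- heater: low bench heater fixed to the bench: flat white top 220 mm (its x) by 460 mm (its y), 40 mm above the bench, from x = -130 to +90 mm; behind it (x = 90 to 154 mm) a grey control rail 34 mm high carries the three levers. Origin on the bench under the middle of the station row; x points away from the robot, y along the row
- pan: round steel pan, 100 mm diameter (its lid 104 mm), 52 mm high, about 0.6 kg, lid fixed on; on the lid a black strap 44 mm long along the pan's x, 12 mm wide, its top 72 mm above the pan's base. Origin at the centre of the underside, z up
- mark_a (a point): centre of one of the three heating stations, a 132 mm wide dark circle line (4 mm thick line, inner radius 62 mm) printed on the heater's flat top, in the plane of the top (40 mm above the bench). The three lie in a row at 140 mm pitch along the heater's y; which one is where in the row varies. A short printed dash on its +x side leads to its own lever
- lever_a (a joint): lever of the station mark_a, standing 120 mm from that station's centre along the heater's +x. Value in rad: 0 = leaning fully towards the robot side (heater -x), which is OFF; 1.0 = leaning fully away from the robot (heater +x), which is ON. It stays where it is left; push its tip
- lever_a_tip (a point): tip of the lever lever_a
- mark_b (a point): centre of one of the three heating stations, a 132 mm wide dark circle line (4 mm thick line, inner radius 62 mm) printed on the heater's flat top, in the plane of the top (40 mm above the bench). The three lie in a row at 140 mm pitch along the heater's y; which one is where in the row varies. A short printed dash on its +x side leads to its own lever
- lever_b (a joint): lever of the station mark_b, standing 120 mm from that station's centre along the heater's +x. Value in rad: 0 = leaning fully towards the robot side (heater -x), which is OFF; 1.0 = leaning fully away from the robot (heater +x), which is ON. It stays where it is left; push its tip
- lever_b_tip (a point): tip of the lever lever_b
- mark_c (a point): centre of one of the three heating stations, a 132 mm wide dark circle line (4 mm thick line, inner radius 62 mm) printed on the heater's flat top, in the plane of the top (40 mm above the bench). The three lie in a row at 140 mm pitch along the heater's y; which one is where in the row varies. A short printed dash on its +x side leads to its own lever
- lever_c (a joint): lever of the station mark_c, standing 120 mm from that station's centre along the heater's +x. Value in rad: 0 = leaning fully towards the robot side (heater -x), which is OFF; 1.0 = leaning fully away from the robot (heater +x), which is ON. It stays where it is left; push its tip
- lever_c_tip (a point): tip of the lever lever_c
- jar: small capped jar, 34 mm diameter, 45 mm high, standing near the heater's front edge; bystander. Origin at the centre of its underside
- vial: plugged food vial, 25 mm diameter, 63 mm high, standing near the heater's front edge; bystander. Origin at the centre of its underside
- reagent: white bottle, 60 mm diameter, 130 mm high, standing on the bench to the right of the heater; bystander. Origin at the centre of its underside
- brush: brush 160 mm long lying on the bench to the left; bystander
- dish: shallow clear dish, 90 mm diameter, 18 mm high, on the bench to the left; bystander
- pen: marker pen 155 mm long, 11 mm thick, lying on the bench to the right; bystander
Things that resemble listed ones, but are neither listed nor needed, are in the scene too. Leave any orange look-alike of the pan alone.

How it is judged (in metres and radians):
On the way, in this order (a step that is already met when the one before it is completed fails the run):
1. the lever of the station under the pan is switched off while the pan still stands there (value of joint lever_a below 0.25 rad and horizontal distance between pan and mark_a below 0.03 m), for 0.2 s.
2. the pan has been slid to the station that was off from the start (horizontal distance between pan and mark_b below 0.014 m and value of joint lever_a below 0.25 rad), for 0.2 s.
At the end, for the whole second after the job is handed in: The pan stands upright and still on the heater's top, its centre within 14 mm of the centre of the station whose lever was off at the start; the lever of the station it came from is off (below 0.25 rad), the cold station's lever is still off (below 0.3) and the remaining one still on (above 0.65) (all of step 2 and z of pan in the frame of mark_b below 0.004 m and angle between pan's own z axis and vertical below 0.06 rad and linear speed of pan below 0.01 m/s and value of joint lever_b below 0.3 rad and value of joint lever_c above 0.65 rad); the robot touches nothing.
It fails at once if the pan is lifted more than 10 mm off the heater's top, or slid off it (z of pan in the frame of heater above 0.05 m or z of pan in the frame of heater below 0.03 m).
It fails at once if the pan is tipped by more than 0.2 rad (angle between pan's own z axis and vertical above 0.2 rad).
It fails at once if a lever that should be left alone is switched (value of joint lever_b above 0.5 rad or value of joint lever_c below 0.5 rad).
It fails at once if a bystander is pushed more than 30 mm or tipped over (distance of any of jar, vial, reagent, brush, dish, pen from where it was at the start of the episode above 0.03 m or angle between any of jar, vial, reagent's own z axis and vertical above 0.5 rad).
It also fails if it takes over 58 s, if anything falls off the work surface, if the arm or the gripper's body presses on something with over 40 N, if the wrist force passes 120 N, or if a joint passes its speed limit or range.

## Working session

There is one attempt and no reset: what is moved stays moved. The work goes in short steps, Python scripts to look and compute and a tool call to move; the robot and the scene stay as the last step left them, time stands still between calls to the robot, and variables do not carry over. Pictures are saved under pics/ and viewed, at most 10 in all, crops included, and the job is handed in when it is done.

Besides the shell and the picture viewer there is one more tool, called as name([rows], argument=value, ...), one row to a line, values as JSON. servo_tool: Moves the arm, as the interface text tells. Its arguments: {"type":"object","properties":{"motion":{"type":"array","items":{"type":"object","properties":{"tx":{"type":"number"},"ty":{"type":"number"},"tz":{"type":"number"},"spin":{"type":"number"}}}},"grip":{"type":"number"},"grip_force":{"type":"number"}},"required":["motion"]}

```bash
mkdir -p pics; cat > h.py <<'E'
import numpy as np, cv2
from rig import arm
def snap(n):
    s=arm.snapshot(n); return s
def cloud(s):
    z=s["range_z"].astype(float); K=s["mtx"]; h,w=z.shape
    u,v=np.meshgrid(np.arange(w),np.arange(h))
    P=np.stack([(u-K[0,2])/K[0,0]*z,-(v-K[1,2])/K[1,1]*z,-z],-1)
    E=np.array(s["extrinsics"]); return P@E[:3,:3].T+E[:3,3]
E
python3 - <<'E'
from h import *
for n in ("top","scene"):
    s=snap(n); cv2.imwrite(f"pics/{n}0.png",s["color"]); np.savez(f"{n}0.npz",**s); print(s["extrinsics"],s["mtx"])
st=arm.state(); print(st["tcp_pos"],st["tcp_rot"],st["clock"],st["width"])
E
```

```text
[[ 3.70264369e-03  9.83775115e-01 -1.79367816e-01  3.05324085e+02]
 [-9.99650234e-01 -1.05562564e-03 -2.64252917e-02 -1.44103939e+01]
 [-2.61858897e-02  1.79402923e-01  9.83427115e-01  1.20195278e+03]
 [ 0.00000000e+00  0.00000000e+00  0.00000000e+00  1.00000000e+00]] [[388.44584532   0.         322.13226628]
 [  0.         388.44584532 197.37542906]
 [  0.           0.           1.        ]]
[[ 3.70783398e-01 -6.23672274e-01  6.88151558e-01  1.20891638e+03]
 [ 9.28719365e-01  2.48903768e-01 -2.74822225e-01 -2.82897168e+02]
 [ 1.15485998e-04  7.40999196e-01  6.71505903e-01  8.21034357e+02]
 [ 0.00000000e+00  0.00000000e+00  0.00000000e+00  1.00000000e+00]] [[382.57514061   0.         319.38301043]
 [  0.         382.57514061 198.60543963]
 [  0.           0.           1.        ]]
[166.10044339 653.72132739 221.8089646 ] [-3.89821896e-01 -3.11722417e+00  2.44999575e-03] 0.1 87.39677745083036
```

View pics/top0.png

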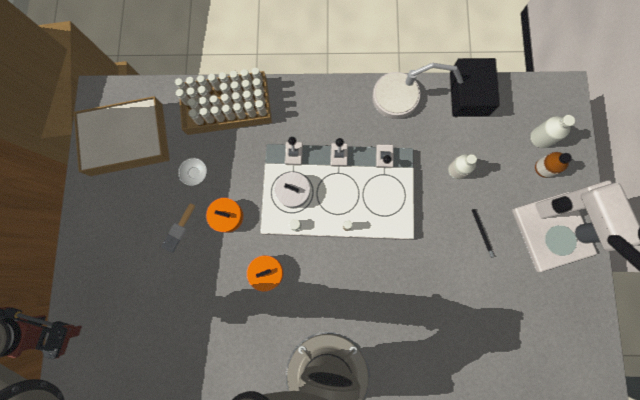

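View pics/scene0.png

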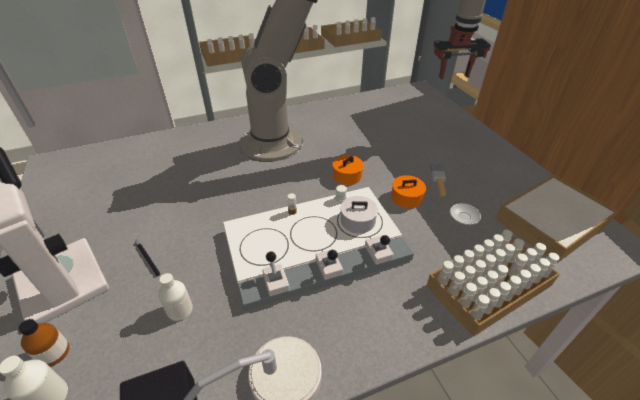

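The top view shows the pan on the left (+y) station at about (291,191). The middle and right circles are at (337,193) and (384,195). The left and middle lever knobs lean up (on), and the right one leans down (off). Jar and vial stand at the front edge, at (296,225) and (348,226). Next I'll measure these.

```bash
python3 - <<'E'
from h import *
from scipy.ndimage import label
for n in ("top","scene"):
    s=dict(np.load(f"{n}0.npz")); P=cloud(s); c=s["color"].astype(int)
    X,Y,Z=P[...,0],P[...,1],P[...,2]
    box=(X>330)&(X<680)&(Y>-320)&(Y<250)
    print(n)
    top=box&(abs(Z-40)<5)&(c.min(-1)>170)
    pts=P[top][:,:2].astype(np.float32); print("heater white",len(pts),cv2.minAreaRect(pts),np.median(P[top][:,2]))
    for nm,m in (("z>47",box&(Z>47)),("dark>47",box&(Z>47)&(c.max(-1)<70)),("lid",box&(Z>86)&(Z<98)&(c.min(-1)>90))):
        L,k=label(m)
        for i in range(1,k+1):
            q=P[L==i]
            if len(q)>8: print(nm,len(q),"mean",q.mean(0).round(1),"min",q.min(0).round(1),"max",q.max(0).round(1))
    # dark ring lines in plane z=40
    m=box&(abs(Z-40)<6)&(c.max(-1)<150)&(X>400)&(X<560)
    np.save(f"ring_{n}.npy",P[m])
    im=cv2.resize(s["color"][130:245,250:425] if n=="top" else s["color"][180:300,215:415],None,fx=4,fy=4,interpolation=cv2.INTER_CUBIC)
    cv2.imwrite(f"pics/{n}_crop.png",im)
E
```

```text
top
heater white 7745 ((533.5775146484375, -30.215438842773438), (457.2648010253906, 265.14447021484375), 88.03253173828125) 39.557795738572395
z>47 372 mean [650.4 103.9  67.7] min [618.1  79.2  47.3] max [679.8 130.7 122.2]
z>47 398 mean [647.2 -35.   68.5] min [613.  -59.5  47.2] max [680.  -10.2 120.9]
z>47 379 mean [ 639.8 -173.1   68.1] min [ 606.4 -199.9   47.4] max [ 677.9 -149.5  118.6]
z>47 1007 mean [531.1 102.7  91.1] min [482.1  53.7  47.2] max [584.9 154.3 116.3]
z>47 118 mean [429.5  93.9  78.6] min [414.1  79.   47.3] max [445.9 111.8  90.2]
z>47 71 mean [425.8 -57.3  95.9] min [415.9 -70.5  49.6] max [437.8 -45.6 106.8]
z>47 66 mean [334.8 185.2  51.8] min [331.2 154.   47.4] max [340.1 215.9  57.1]
dark>47 37 mean [671.7 104.  115.9] min [663.9  94.7 108.6] max [679.7 116.3 122.2]
dark>47 48 mean [668.6 -34.7 115.6] min [657.3 -45.5 109.6] max [679.9 -25.1 120.9]
dark>47 49 mean [ 618.2 -171.5  112. ] min [ 607.9 -181.    65.1] max [ 636.5 -161.6  118.6]
dark>47 44 mean [533.4 102.9 110.5] min [522.9  84.3 105.7] max [544.2 121.9 116.3]
lid 886 mean [532.8 103.5  91
[... 756 characters left out ...]
x [550.2 118.3 115.1]
dark>47 15 mean [677.3  98.7 115.7] min [674.1  93.5 109.2] max [679.7 106.6 119.3]
dark>47 20 mean [663.5  94.1  63.8] min [654.5  89.2  58.3] max [668.1 103.2  67.9]
dark>47 41 mean [675.2 -40.2 112.8] min [651.6 -48.5  69.2] max [679.9 -28.7 119.6]
dark>47 65 mean [ 627.9 -175.5  110.6] min [ 618.4 -184.3  100.7] max [ 635.6 -165.9  117.4]
dark>47 16 mean [659.9 -45.9  64. ] min [656.7 -50.3  59.2] max [662.2 -41.1  69.3]
lid 701 mean [540.5 101.5  91.1] min [484.1  50.9  86.1] max [589.6 154.9  96.2]
lid 31 mean [438.4 -60.9  92.1] min [428.8 -70.8  86.2] max [445.2 -48.3  98. ]
lid 20 mean [ 633.2 -174.3   90.3] min [ 628.2 -179.    86.3] max [ 638.  -169.    96.5]
```

View pics/top_crop.png

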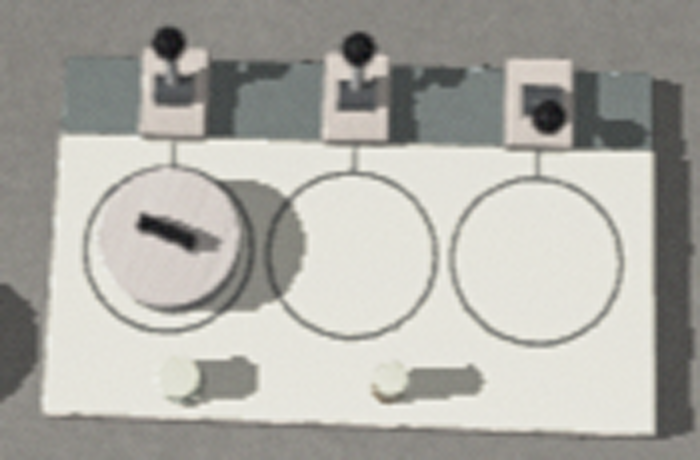

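View pics/scene_crop.png

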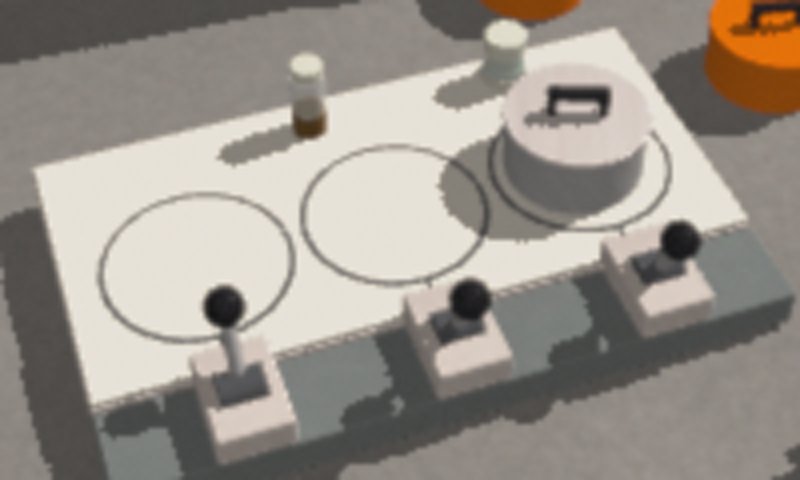

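The crops confirm it: left lever on with the pan inside its circle, middle on, right off. Jar and vial stand on the top's front edge. Now I'll fit the circles and the lid in both views.

```bash
cat >> h.py <<'E'
from scipy.optimize import least_squares
def plane(s,uv,z):
    K=s["mtx"];E=np.array(s["extrinsics"]);uv=np.asarray(uv,float).reshape(-1,2)
    d=np.c_[(uv[:,0]-K[0,2])/K[0,0],-(uv[:,1]-K[1,2])/K[1,1],-np.ones(len(uv))]@E[:3,:3].T
    return E[:3,3]+d*((z-E[2,3])/d[:,2])[:,None]
def fit(p,r,c0):
    f=lambda c:np.hypot(p[:,0]-c[0],p[:,1]-c[1])-r
    return least_squares(f,c0,loss="soft_l1",f_scale=1).x
def ring(s,c0,z=40):
    g=cv2.cvtColor(s["color"],cv2.COLOR_BGR2GRAY).astype(np.uint8)
    bh=cv2.morphologyEx(g,cv2.MORPH_BLACKHAT,np.ones((5,5)))
    v,u=np.nonzero(bh>35); p=plane(s,np.c_[u,v],z); c=np.array(c0,float)
    for t in (12,7,4,4):
        d=np.hypot(*(p[:,:2]-c).T); q=p[abs(d-64)<t]; c=fit(q,64,c)
    return c,len(q)
def lid(s,c0,z=92):
    P=cloud(s); m=(abs(P[...,2]-z)<6)&(np.hypot(P[...,0]-c0[0],P[...,1]-c0[1])<70)
    m=cv2.morphologyEx(m.astype(np.uint8),cv2.MORPH_CLOSE,np.ones((9,9)))
    cn=max(cv2.findContours(m,0,cv2.CHAIN_APPROX_NONE)[0],key=cv2.contourArea)
    p=plane(s,cn,z); x=least_squares(lambda c:np.hypot(p[:,0]-c[0],p[:,1]-c[1])-c[2],[*c0,50],loss="soft_l1").x
    return x
def strap(s,c0):
    c=s["color"]; P=cloud(s)
    m=(c.max(-1)<75)&(P[...,2]>102)&(np.hypot(P[...,0]-c0[0],P[...,1]-c0[1])<35)
    v,u=np.nonzero(m); p=plane(s,np.c_[u,v],112)
    vx,vy,x,y=cv2.fitLine(p[:,:2].astype(np.float32),cv2.DIST_L2,0,.01,.01).ravel()
    return (x,y,np.degrees(np.arctan2(vy,vx))%180)
E
python3 - <<'E'
from h import *
for n in ("top","scene"):
    s=dict(np.load(f"{n}0.npz")); print(n)
    for c0 in ((530,105),(525,-35),(520,-174)): print(ring(s,c0))
    print("lid",lid(s,(535,103)),"strap",strap(s,(535,103)))
E
```

```text
top
(array([535.08731424, 109.98750259]), 191)
(array([530.26151482, -29.95058624]), 198)
(array([ 525.29372135, -169.81026252]), 222)
lid [533.3243509  103.63169841  50.50828739] strap (np.float32(533.23956), np.float32(102.423546), np.float32(68.018684))
scene
(array([536.96577555, 108.66285628]), 125)
(array([532.21849683, -31.11304186]), 192)
(array([ 527.40283802, -170.98643559]), 224)
lid [538.20137112 102.52757025  50.72434147] strap (np.float32(540.47064), np.float32(100.97768), np.float32(66.96932))
```

servo_tool([
  {"tx":0.03,"ty":-0.028},
  {"tx":0.03,"ty":-0.028},
  {"tx":0.03,"ty":-0.028},
  {"tx":0.03,"ty":-0.028},
  {"tx":0.03,"ty":-0.028},
  {"tx":0.03,"ty":-0.028},
  {"tx":0.03,"ty":-0.028},
  {"tx":0.03,"ty":-0.028},
  {"tx":0.03,"ty":-0.028},
  {"tx":0.03,"ty":-0.028},
], grip=0, grip_force=20)

```text
$.motion[0]: bad value
```

servo_tool([
  {"tx":0.03,"ty":-0.028,"tz":0,"spin":0},
  {"tx":0.03,"ty":-0.028,"tz":0,"spin":0},
  {"tx":0.03,"ty":-0.028,"tz":0,"spin":0},
  {"tx":0.03,"ty":-0.028,"tz":0,"spin":0},
  {"tx":0.03,"ty":-0.028,"tz":0,"spin":0},
  {"tx":0.03,"ty":-0.028,"tz":0,"spin":0},
  {"tx":0.03,"ty":-0.028,"tz":0,"spin":0},
  {"tx":0.03,"ty":-0.028,"tz":0,"spin":0},
  {"tx":0.03,"ty":-0.028,"tz":0,"spin":0},
  {"tx":0.03,"ty":-0.028,"tz":0,"spin":0},
], grip=0, grip_force=20)

```text
clock: 0.93
tcp_pos: [467.2, 372.4, 222.5]
tcp_rot: [-0.39, -3.117, 0.001]
wrist_force: [0.6, 0.6, -0.1]
width: 24.7
gripper_force: 0.0
```

```bash
python3 - <<'E'
from h import *
for n in ("top","scene"):
    s=dict(np.load(f"{n}0.npz")); P=cloud(s); c=s["color"]
    for y in (104,-35,-173):
        m=(c.max(-1)<75)&(P[...,2]>100)&(abs(P[...,1]-y)<25)&(abs(P[...,0]-650)<60)
        v,u=np.nonzero(m);q=plane(s,np.c_[u,v],113);print(n,len(q),q.mean(0).round(1),q.min(0).round(1),q.max(0).round(1),P[m][:,2].max())
E
```

```text
top 46 [674.5 104.9 113. ] [663.   95.1 113. ] [684.5 115.8 113. ] 122.23501736155822
top 48 [669.5 -34.8 113. ] [656.3 -45.6 113. ] [680.7 -25.1 113. ] 120.8529509235168
top 49 [ 618.  -171.7  113. ] [ 607.5 -181.1  113. ] [ 628.5 -160.8  113. ] 118.59264793759371
scene 65 [684.1  99.9 113. ] [670.7  86.8 113. ] [696.5 111.4 113. ] 119.78017603746173
scene 70 [679. -39. 113.] [665.2 -50.3 113. ] [692.1 -27.9 113. ] 119.60859520096824
scene 68 [ 629.5 -176.   113. ] [ 616.  -186.1  113. ] [ 643.9 -166.   113. ] 117.36546916452403
```

servo_tool([
  {"tx":0.028,"ty":-0.03,"tz":0,"spin":0},
  {"tx":0.028,"ty":-0.03,"tz":0,"spin":0},
  {"tx":0.028,"ty":-0.03,"tz":0,"spin":0},
  {"tx":0.028,"ty":-0.03,"tz":0,"spin":0},
  {"tx":0.028,"ty":-0.03,"tz":0,"spin":0},
  {"tx":0.028,"ty":-0.03,"tz":0,"spin":0},
  {"tx":0.028,"ty":-0.03,"tz":0,"spin":0},
  {"tx":0.028,"ty":-0.03,"tz":0,"spin":0},
  {"tx":0.028,"ty":-0.03,"tz":0,"spin":0},
  {"tx":0,"ty":0,"tz":0,"spin":0},
])

```text
clock: 1.77
tcp_pos: [722.0, 93.4, 221.8]
tcp_rot: [0.406, 3.113, -0.01]
wrist_force: [-1.0, -0.9, 0.6]
width: 0.5
gripper_force: 0.0
```

servo_tool([
  {"tx":0.005,"ty":0,"tz":-0.03,"spin":0},
  {"tx":0,"ty":0,"tz":-0.03,"spin":0},
  {"tx":0,"ty":0,"tz":-0.03,"spin":0},
  {"tx":0,"ty":0,"tz":-0.03,"spin":0},
  {"tx":0,"ty":0,"tz":0,"spin":0},
])

```text
clock: 2.18
tcp_pos: [718.3, 104.0, 95.3]
tcp_rot: [-0.388, -3.106, 0.006]
wrist_force: [-1.7, 0.9, -1.9]
width: 0.7
gripper_force: 0.0
```

servo_tool([
  {"tx":-0.01,"ty":0,"tz":0,"spin":0},
  {"tx":-0.01,"ty":0,"tz":0,"spin":0},
  {"tx":-0.01,"ty":0,"tz":0,"spin":0},
  {"tx":-0.01,"ty":0,"tz":0,"spin":0},
  {"tx":-0.01,"ty":0,"tz":0,"spin":0},
  {"tx":-0.01,"ty":0,"tz":0,"spin":0},
])

```text
clock: 2.68
tcp_pos: [664.4, 104.4, 105.1]
tcp_rot: [0.39, 3.114, 0.002]
wrist_force: [1.9, 0.5, -0.6]
width: 0.4
gripper_force: 0.7
```

servo_tool([
  {"tx":-0.005,"ty":0,"tz":0,"spin":0},
  {"tx":-0.005,"ty":0,"tz":0,"spin":0},
  {"tx":-0.005,"ty":0,"tz":0,"spin":0},
  {"tx":-0.003,"ty":0,"tz":0,"spin":0},
  {"tx":0,"ty":0,"tz":0,"spin":0},
  {"tx":0,"ty":0,"tz":0,"spin":0},
])

```text
clock: 3.18
tcp_pos: [652.2, 103.0, 105.5]
tcp_rot: [0.39, 3.103, 0.002]
wrist_force: [14.7, -1.6, -3.4]
width: 0.3
gripper_force: 7.2
```

```bash
python3 - <<'E'
from h import *
a=snap("scene");b=snap("top")
f=lambda s,r:cv2.resize(s["color"][r],(400,400),interpolation=cv2.INTER_CUBIC)
cv2.imwrite("pics/l1.png",np.hstack([f(a,np.s_[180:300,320:440]),f(b,np.s_[110:230,250:370])]))
E
```

```text
(no output)
```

View pics/l1.png

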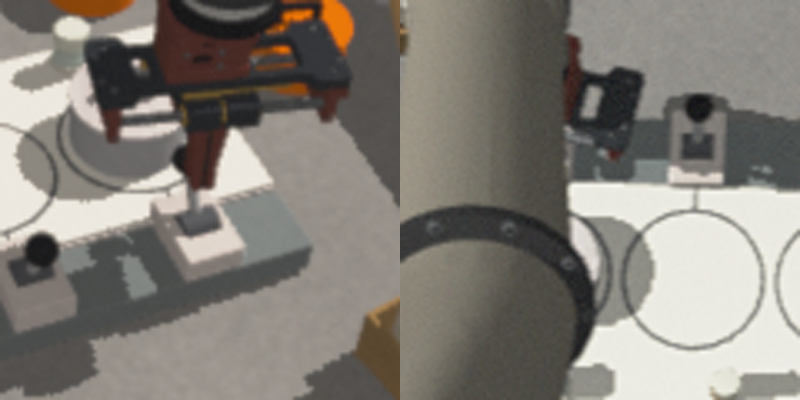

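The left lever now leans towards the robot (knob at about (183,160) in the left half), and the force has risen to about 15 N. One more small push will confirm it's against the stop.

servo_tool([
  {"tx":-0.003,"ty":0,"tz":0,"spin":0},
  {"tx":0,"ty":0,"tz":0,"spin":0},
  {"tx":0,"ty":0,"tz":0,"spin":0},
])

```text
clock: 3.53
tcp_pos: [651.5, 102.4, 106.2]
tcp_rot: [0.39, 3.098, 0.003]
wrist_force: [19.7, -2.8, -4.4]
width: 0.3
gripper_force: 9.6
```

servo_tool([
  {"tx":0.02,"ty":0,"tz":0,"spin":0},
  {"tx":0.02,"ty":0,"tz":0,"spin":0},
  {"tx":0,"ty":0,"tz":0.03,"spin":0},
  {"tx":0,"ty":0,"tz":0.03,"spin":0},
  {"tx":0,"ty":0,"tz":0.03,"spin":0},
  {"tx":0,"ty":0,"tz":0,"spin":0.037},
  {"tx":-0.02,"ty":0,"tz":0,"spin":0.037},
  {"tx":-0.02,"ty":0,"tz":0,"spin":0.037},
  {"tx":-0.02,"ty":0,"tz":0,"spin":0.037},
  {"tx":-0.02,"ty":0,"tz":0,"spin":0.037},
], grip=0.6)

```text
clock: 4.37
tcp_pos: [601.2, 104.2, 193.0]
tcp_rot: [0.528, -3.097, 0.0]
wrist_force: [-0.8, -1.1, 0.2]
width: 52.5
gripper_force: 0.0
```

servo_tool([
  {"tx":-0.01,"ty":0,"tz":0,"spin":0.038},
  {"tx":-0.01,"ty":0,"tz":0,"spin":0.038},
  {"tx":-0.01,"ty":0,"tz":0,"spin":0.038},
  {"tx":-0.01,"ty":0,"tz":0,"spin":0.038},
  {"tx":-0.01,"ty":0,"tz":0,"spin":0.038},
  {"tx":-0.01,"ty":0,"tz":0,"spin":0.038},
  {"tx":-0.01,"ty":0,"tz":0,"spin":0.038},
  {"tx":0,"ty":0,"tz":0,"spin":0},
  {"tx":0,"ty":0,"tz":0,"spin":0},
])

```text
clock: 5.12
tcp_pos: [532.3, 104.1, 193.2]
tcp_rot: [-1.727, 2.624, -0.0]
wrist_force: [0.0, -0.3, -0.3]
width: 52.7
gripper_force: 0.0
```

```bash
python3 - <<'E'
from h import *
from scipy.spatial.transform import Rotation as R
st=arm.state();m=R.from_rotvec(st["tcp_rot"]).as_matrix();print(st["tcp_pos"],st["q"],np.degrees(np.arctan2(m[1,1],m[0,1])),st["width"])
E
```

```text
[532.27705416 104.13774362 193.154219  ] [-0.24514994  0.29441866 -0.07610504  1.90126575  0.02717386  0.94655643
  2.40139238] 156.71898578428866 52.72637606404181
```

Joint 7 would end near its range limit at the far station, so I'll use the half-turn equivalent grasp.

servo_tool([
  {"tx":0,"ty":0,"tz":0,"spin":-0.0385},
  {"tx":0,"ty":0,"tz":0,"spin":-0.0385},
  {"tx":0,"ty":0,"tz":0,"spin":-0.0385},
  {"tx":0,"ty":0,"tz":0,"spin":-0.0385},
  {"tx":0,"ty":0,"tz":0,"spin":-0.0385},
  {"tx":0,"ty":0,"tz":0,"spin":-0.0385},
  {"tx":0,"ty":0,"tz":0,"spin":-0.0385},
  {"tx":0,"ty":0,"tz":0,"spin":-0.0385},
  {"tx":0,"ty":0,"tz":0,"spin":-0.0385},
  {"tx":0,"ty":0,"tz":0,"spin":-0.0385},
])

```text
clock: 5.95
tcp_pos: [533.1, 104.3, 192.9]
tcp_rot: [0.081, 3.14, -0.0]
wrist_force: [-0.2, -0.1, -0.0]
width: 53.0
gripper_force: 0.0
```

servo_tool([
  {"tx":0,"ty":0,"tz":0,"spin":-0.0385},
  {"tx":0,"ty":0,"tz":0,"spin":-0.0385},
  {"tx":0,"ty":0,"tz":0,"spin":-0.0385},
  {"tx":0,"ty":0,"tz":0,"spin":-0.0385},
  {"tx":0,"ty":0,"tz":0,"spin":-0.0385},
  {"tx":0,"ty":0,"tz":0,"spin":-0.0385},
  {"tx":0,"ty":0,"tz":0,"spin":-0.0385},
  {"tx":0,"ty":0,"tz":0,"spin":-0.0385},
  {"tx":0,"ty":0,"tz":0,"spin":-0.0385},
  {"tx":0,"ty":0,"tz":0,"spin":-0.0385},
])

```text
clock: 6.78
tcp_pos: [533.1, 104.3, 193.0]
tcp_rot: [1.852, 2.537, 0.0]
wrist_force: [-1.2, 0.2, 0.7]
width: 52.4
gripper_force: 0.0
```

servo_tool([
  {"tx":0,"ty":0,"tz":0,"spin":-0.0385},
  {"tx":0,"ty":0,"tz":0,"spin":-0.0385},
  {"tx":0,"ty":0,"tz":0,"spin":-0.0385},
  {"tx":0,"ty":0,"tz":0,"spin":-0.0385},
  {"tx":0,"ty":0,"tz":0,"spin":-0.0385},
  {"tx":0,"ty":0,"tz":0,"spin":-0.0325},
  {"tx":0,"ty":0,"tz":0,"spin":0},
  {"tx":0,"ty":0,"tz":0,"spin":0},
])

```text
clock: 7.45
tcp_pos: [532.8, 104.5, 192.8]
tcp_rot: [2.606, 1.754, 0.0]
wrist_force: [-0.4, -0.2, -0.4]
width: 52.5
gripper_force: 0.0
```

```bash
python3 - <<'E'
from h import *
from scipy.spatial.transform import Rotation as R
st=arm.state();m=R.from_rotvec(st["tcp_rot"]).as_matrix();print(st["tcp_pos"],st["q"][6],np.degrees(np.arctan2(m[1,1],m[0,1])),st["width"],m[:,2])
E
```

```text
[532.78861671 104.45786836 192.84737918] -0.5117498980705065 -22.109780337267075 52.527135312010415 [ 5.67455509e-04 -4.26883189e-04 -9.99999748e-01]
```

servo_tool([
  {"tx":0.004,"ty":-0.002,"tz":-0.02,"spin":0},
  {"tx":0,"ty":0,"tz":-0.02,"spin":0},
  {"tx":0,"ty":0,"tz":-0.02,"spin":0},
  {"tx":0,"ty":0,"tz":-0.015,"spin":0},
  {"tx":0,"ty":0,"tz":-0.01,"spin":0},
  {"tx":0,"ty":0,"tz":-0.007,"spin":0},
  {"tx":0,"ty":0,"tz":0,"spin":0},
  {"tx":0,"ty":0,"tz":0,"spin":0},
  {"tx":0,"ty":0,"tz":0,"spin":0},
])

```text
clock: 8.2
tcp_pos: [537.0, 102.3, 101.5]
tcp_rot: [2.607, 1.753, 0.002]
wrist_force: [0.1, 0.2, 0.1]
width: 52.8
gripper_force: 0.0
```

```bash
python3 - <<'E'
from h import *
a=snap("scene")
cv2.imwrite("pics/g1.png",cv2.resize(a["color"][140:260,300:460],(800,600),interpolation=cv2.INTER_CUBIC))
E
```

```text
(no output)
```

View pics/g1.png

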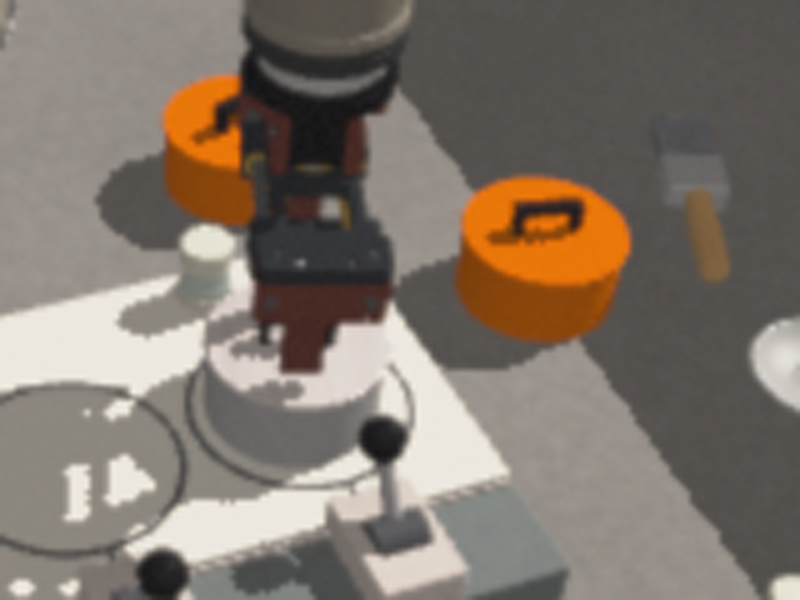

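The lever knob at (382,438) now leans towards the robot, and the fingers straddle the strap at about (295,335). Lowering slightly and closing.

servo_tool([
  {"tx":0,"ty":0,"tz":-0.004,"spin":0},
  {"tx":0,"ty":0,"tz":0,"spin":0},
  {"tx":0,"ty":0,"tz":0,"spin":0},
])

```text
clock: 8.5
tcp_pos: [536.2, 102.3, 96.7]
tcp_rot: [-2.607, -1.753, -0.0]
wrist_force: [0.2, -0.4, -0.3]
width: 53.1
gripper_force: 0.0
```

servo_tool([
  {"tx":0,"ty":0,"tz":0,"spin":0},
  {"tx":0,"ty":0,"tz":0,"spin":0},
  {"tx":0,"ty":0,"tz":0,"spin":0},
  {"tx":0,"ty":0,"tz":0,"spin":0},
  {"tx":0,"ty":0,"tz":0,"spin":0},
  {"tx":0,"ty":0,"tz":0,"spin":0},
  {"tx":0,"ty":0,"tz":0,"spin":0},
  {"tx":0,"ty":0,"tz":0,"spin":0},
], grip=0, grip_force=20)

```text
clock: 9.17
tcp_pos: [535.3, 102.4, 96.5]
tcp_rot: [-2.606, -1.752, 0.002]
wrist_force: [-3.1, 0.6, 2.8]
width: 11.9
gripper_force: 20.0
```

servo_tool([
  {"tx":0,"ty":-0.004,"tz":0,"spin":0},
  {"tx":-0.0003,"ty":-0.008,"tz":0,"spin":0},
  {"tx":-0.0003,"ty":-0.01,"tz":0,"spin":0},
  {"tx":-0.0004,"ty":-0.01,"tz":0,"spin":0},
  {"tx":-0.0004,"ty":-0.01,"tz":0,"spin":0},
  {"tx":-0.0004,"ty":-0.01,"tz":0,"spin":0},
  {"tx":-0.0004,"ty":-0.01,"tz":0,"spin":0},
  {"tx":-0.0003,"ty":-0.008,"tz":0,"spin":0},
])

```text
clock: 9.83
tcp_pos: [533.4, 30.2, 96.5]
tcp_rot: [2.608, 1.751, -0.001]
wrist_force: [-0.6, 1.8, -3.0]
width: 11.8
gripper_force: 20.0
```

Sliding cleanly, with z steady.

servo_tool([
  {"tx":-0.0003,"ty":-0.01,"tz":0,"spin":0},
  {"tx":-0.0003,"ty":-0.01,"tz":0,"spin":0},
  {"tx":-0.0003,"ty":-0.01,"tz":0,"spin":0},
  {"tx":-0.0004,"ty":-0.01,"tz":0,"spin":0},
  {"tx":-0.0004,"ty":-0.01,"tz":0,"spin":0},
  {"tx":-0.0004,"ty":-0.01,"tz":0,"spin":0},
  {"tx":-0.0004,"ty":-0.01,"tz":0,"spin":0},
  {"tx":-0.0003,"ty":-0.01,"tz":0,"spin":0},
  {"tx":-0.0003,"ty":-0.01,"tz":0,"spin":0},
  {"tx":-0.0003,"ty":-0.01,"tz":0,"spin":0},
])

```text
clock: 10.67
tcp_pos: [530.1, -68.9, 96.6]
tcp_rot: [-2.607, -1.753, 0.0]
wrist_force: [-0.2, 1.0, -5.3]
width: 11.6
gripper_force: 20.0
```

servo_tool([
  {"tx":-0.0003,"ty":-0.01,"tz":0,"spin":0},
  {"tx":-0.0003,"ty":-0.01,"tz":0,"spin":0},
  {"tx":-0.0003,"ty":-0.01,"tz":0,"spin":0},
  {"tx":-0.0004,"ty":-0.01,"tz":0,"spin":0},
  {"tx":-0.0004,"ty":-0.01,"tz":0,"spin":0},
  {"tx":-0.0004,"ty":-0.01,"tz":0,"spin":0},
  {"tx":-0.0004,"ty":-0.01,"tz":0,"spin":0},
  {"tx":-0.0003,"ty":-0.01,"tz":0,"spin":0},
  {"tx":0,"ty":0,"tz":0,"spin":0},
  {"tx":0,"ty":0,"tz":0,"spin":0},
])

```text
clock: 11.5
tcp_pos: [527.4, -148.6, 96.7]
tcp_rot: [2.608, 1.751, -0.0]
wrist_force: [0.5, 0.6, -5.5]
width: 11.7
gripper_force: 20.0
```

servo_tool([
  {"tx":-0.0003,"ty":-0.008,"tz":0,"spin":0},
  {"tx":-0.0003,"ty":-0.008,"tz":0,"spin":0},
  {"tx":-0.0004,"ty":-0.0065,"tz":-0.0005,"spin":0},
  {"tx":0,"ty":0,"tz":0,"spin":0},
  {"tx":0,"ty":0,"tz":0,"spin":0},
  {"tx":0,"ty":0,"tz":0,"spin":0},
])

```text
clock: 12.0
tcp_pos: [527.1, -171.4, 96.6]
tcp_rot: [2.606, 1.751, 0.001]
wrist_force: [0.7, -2.8, -0.9]
width: 11.7
gripper_force: 20.0
```

servo_tool([
  {"tx":0,"ty":0,"tz":0,"spin":0},
  {"tx":0,"ty":0,"tz":0,"spin":0},
  {"tx":0,"ty":0,"tz":0,"spin":0},
  {"tx":0,"ty":0,"tz":0,"spin":0},
  {"tx":0,"ty":0,"tz":0,"spin":0},
  {"tx":0,"ty":0,"tz":0,"spin":0},
], grip=0.5)

```text
clock: 12.5
tcp_pos: [526.5, -170.1, 96.2]
tcp_rot: [-2.607, -1.753, -0.0]
wrist_force: [0.2, -0.3, -0.0]
width: 43.9
gripper_force: 0.0
```

servo_tool([
  {"tx":0,"ty":0,"tz":0.01,"spin":0},
  {"tx":0,"ty":0,"tz":0.02,"spin":0},
  {"tx":0,"ty":0,"tz":0.03,"spin":0},
  {"tx":0,"ty":0,"tz":0.03,"spin":0},
  {"tx":0,"ty":0.03,"tz":0.02,"spin":0},
  {"tx":0,"ty":0.04,"tz":0,"spin":0},
  {"tx":0,"ty":0.04,"tz":0,"spin":0},
  {"tx":0,"ty":0.04,"tz":0,"spin":0},
  {"tx":0,"ty":0.04,"tz":0,"spin":0},
  {"tx":0,"ty":0.04,"tz":0,"spin":0},
])

```text
clock: 13.33
tcp_pos: [526.3, 61.5, 207.2]
tcp_rot: [2.607, 1.752, 0.002]
wrist_force: [1.6, -1.2, 0.0]
width: 43.5
gripper_force: 0.0
```

servo_tool([
  {"tx":0,"ty":0.04,"tz":0,"spin":0},
  {"tx":0,"ty":0.04,"tz":0,"spin":0},
  {"tx":0,"ty":0.04,"tz":0,"spin":0},
  {"tx":0,"ty":0.04,"tz":0,"spin":0},
  {"tx":0,"ty":0,"tz":0,"spin":0},
  {"tx":0,"ty":0,"tz":0,"spin":0},
])

```text
clock: 13.83
tcp_pos: [525.9, 222.6, 206.5]
tcp_rot: [-2.602, -1.759, -0.0]
wrist_force: [0.6, -0.0, -0.7]
width: 44.1
gripper_force: 0.0
```

```bash
python3 - <<'E'
from h import *
im=[]
for n,r in (("top",np.s_[125:245,250:430]),("scene",np.s_[170:310,210:420])):
    s=snap(n); print(n,"ring",ring(s,(526,-170)),ring(s,(531,-30)),"lid",lid(s,(526,-170)))
    im.append(cv2.resize(s["color"][r],(400,267),interpolation=cv2.INTER_CUBIC))
cv2.imwrite("pics/e.png",np.hstack(im)); print(arm.state()["tcp_pos"])
E
```

```text
top ring (array([ 525.49333809, -169.6944535 ]), 136) (array([530.23570619, -29.79562567]), 176) lid [ 526.08567766 -170.13559278   50.33154954]
scene ring (array([ 527.7521642 , -171.17788817]), 146) (array([532.41968016, -31.11011247]), 144) lid [ 530.62573509 -170.62664653   50.8654224 ]
[526.63374007 218.61817549 206.55390225]
```

View pics/e.png

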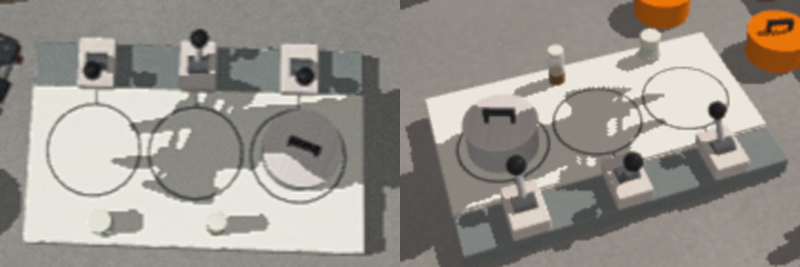

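The pan sits inside the right circle, within about 3 mm of centre. The left and right levers are off and the middle one is on. The jar and vial haven't moved, and the arm is clear. Handing in.

```bash
python3 -c "
from rig import arm
print(arm.sign_off())"
```

```text
the job is handed in; nothing more can be done
None
```

I handed the job in at about 14 s of the 58 s allowed: the pan's lever is off, and the pan was slid to the cold station, about 3 mm or less from its centre by camera; the other two levers, the jar and the vial look untouched, and no verdict came back.

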